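# Ready the extendable core thermometer for the deck oven

### The job

Get the extendable core thermometer ready for the deck oven: take the low battery pack (not the tall one) from the charger and press it in flush with the top of the bay in the thermometer's handle, while the thermometer stands in its holder. Then squeeze the handle across its sides so that the release button goes in, keep it in and pull the handle straight up past the first stop to the second, and lift the fully extended thermometer up until its needle is clear of the holder. Finish while holding it there still and upright, needle down, and leave everything else on the bench as it stands.

Things in the scene. Friction and masses are not known exactly. Their poses are not given: they have to be found in the camera images.
- probe: lower part of the thermometer: steel tube 22 mm across, 105 mm long (25 mm at its collar), with a 36 mm needle below. Loose, upright in the holder, z up. Origin: centre of the tube's foot, 45 mm above the bench. The whole weighs about 0.5 kg, mostly here; the telescope slides with about 1 N of friction, so with the button in, this part stays down by its weight until the second stop lifts it
- probe_tip (a point): point of the needle, 36 mm below the tube's foot, 9 mm above the bench while it stands in the holder
- bay (a point): middle of the battery bay's mouth, level with the black handle's flat top (194 mm above the bench); x along the handle's 56 mm length, y across its 44 mm, z up. The bay is 42.5 (x) by 30.5 (y) mm, 19.5 mm deep: the seated pack's top is 0.5 mm above the rim. A leaf spring in it stops the loose pack about 6 mm proud; a push of 5 to 10 N on its top drives it home, where it stays
- grip (a point): centre of the handle (44 mm high) at the height of the release button, 30 mm below its top, 14 mm above its foot; axes as bay. Here it is 44 mm wide along y, 48.5 mm with the button; nothing stands beside it, and below it is only the tube
- button_face (a point): middle of the outer face of the release button, a grey block 22 mm (x) by 16 mm (z) that stands 4.5 mm out of the handle's +y side. Pinching the handle along y at its height presses it; it takes about 9 N
- release (a joint): how far the release button is pressed in, m: 0 out, 0.0045 flush with the handle, 0.005 at most. Above about 0.004 the telescope is unlocked; otherwise its pin locks it at the bottom and at the first and second stop (about 1 mm of play)
- stem (a joint): how far the handle is drawn up out of the outer tube, m: 0 at the bottom (locked at the start), 0.040 first stop, 0.080 second stop, the end of its travel
- holder: the thermometer's holder, a grey block 56 x 56 mm on a 100 x 80 mm steel foot, fixed to the bench, its top 65 mm above it; the tube stands 20 mm deep in it and the needle in a bore below. Origin under its middle
- charger: flat black charger fixed to the bench, 150 x 66 mm (x, y), 14 mm high, with two wells 6 mm deep, 37.5 mm either side of its middle along x, each holding one pack, long side along x. Origin under its middle
- pack: the low battery pack, grey with a black band: 40 x 28 x 20 mm (x, y, z), about 0.07 kg, chamfered foot, standing in either well of the charger with its bottom 8 mm above the bench and 14 mm of it above the charger's rim. It fits the bay either way round with its x along the bay's x. Origin: centre of its underside; z up
- pack_top (a point): centre of the low pack's top face, 20 mm above its underside
- tall_pack: the tall battery pack, for another device, same foot but 36 mm high, in the other well: leave it there. Origin: centre of its underside
- palette_knife: palette knife with a thin 26 mm wide steel blade and a wooden handle, 260 mm long, 20 mm high, lying along its x; origin under its middle. Leave it alone
- bowl: steel mixing bowl, 230 mm wide, 95 mm high; origin under its middle. Leave it alone
- bench_scraper: bench scraper lying flat: 120 mm wide steel blade with a wooden grip along one edge, 18 mm high; origin under the middle of the blade. Leave it alone
- dredger: aluminium flour dredger with a pierced lid, 72 mm across, 109 mm high; origin under its middle. Leave it alone
- ring_cutter: steel ring cutter, 72 mm across, 45 mm high; origin under its middle. Leave it alone
Mind the look-alikes: they are no part of the job. Leave any yellow look-alike of the probe alone.

How it is judged:
On the way, in this order (a step that is already met when the one before it is completed fails the run):
1. the low pack is seated flush in the bay, the thermometer still closed and standing in its holder (z of pack_top in the frame of bay between -0.004 and 0.0022 m and x of pack_top in the frame of bay between -0.004 and 0.004 m and y of pack_top in the frame of bay between -0.004 and 0.004 m and angle between the z axis of pack and the z axis of probe, either way round below 0.12 rad and value of joint stem below 0.01 m and height (world z) of probe_tip below 0.02 m), for 0.2 s.
2. the release button is pressed in with the telescope still closed (value of joint release above 0.0035 m and value of joint stem below 0.02 m and contact force between the fingers and probe above 2 N), for 0.05 s.
3. the handle is drawn up to the second stop with the tube still in the holder (value of joint stem above 0.074 m and height (world z) of probe_tip below 0.05 m), for 0.02 s.
At the end, for the whole second after the job is handed in: the fingers hold the thermometer (over 2 N), stem beyond 75 of 80 mm, upright within 17 degrees, still, needle tip above the holder's top and not touching it; the low pack flush in the bay (top within about 2 mm of the rim); other things within 30 mm of where they stood (value of joint stem above 0.075 m and z of pack_top in the frame of bay between -0.004 and 0.0022 m and x of pack_top in the frame of bay between -0.004 and 0.004 m and y of pack_top in the frame of bay between -0.004 and 0.004 m and angle between the z axis of pack and the z axis of probe, either way round below 0.12 rad and height (world z) of probe_tip above 0.066 m and contact force between the fingers and probe above 2 N and contact force between probe and holder below 0.1 N and angle between probe's own z axis and vertical below 0.3 rad and linear speed of probe below 0.03 m/s and distance of each of tall_pack, palette_knife, bowl, bench_scraper, dredger, ring_cutter from where it was at the start of the episode below 0.03 m); the arm keeps its last pose, push and grip.
It fails at once if a bystander or the tall pack is moved by more than 30 mm (distance of any of tall_pack, palette_knife, bowl, bench_scraper, dredger, ring_cutter from where it was at the start of the episode above 0.03 m).
It also fails if it takes over 64 s, if anything falls off the work surface, if the arm or the gripper's body presses on something with over 40 N, if the wrist force passes 120 N, or if a joint passes its speed limit or range.

### The arm

A 7-joint arm with a two-finger parallel gripper is mounted at the origin on the work surface. World frame = base frame: x ahead of the robot, y to its left, z up, the work surface at z = 0. Lengths are in m, angles in rad, forces in N, time in s.
With the tool pointing down it reaches from about 0.425 to 0.925 m from the base axis. Payload 6.8 kg.
Tool frame: the origin (TCP) lies at the centre of the arm's flange, where the gripper is bolted on; the fingertips stand 173 mm ahead of it and the grasp point (between the pads) lies 155 mm ahead of it (r.hold_point_z is the distance from the TCP to the grasp point, in m); z points along the fingers, x is the direction in which the jaws open and shut, and the axes are right-handed (so a half turn about z gives the same grasp; the last joint's range is limited). The gripper opens to 85 mm and grips with 20 to 120 N. Pads are 22 mm wide; open, the fingers measure 114 mm over their backs; the gripper's body (76 mm by 85 mm) begins 54 mm behind the grasp point. The pads swing forward as they close: fully open they stand 13 mm farther back than shut.
Start: joints at [-0.108, 0.477, 0.022, 1.555, -0.011, 1.109, -0.083], TCP at [0.675, 0, 0.405] pointing down, gripper open.
Joint ranges: [-2.96, 2.96], [-0.34, 2.1], [-1.41, 1.46], [0.24, 2.44], [-1.37, 4.51], [0.17, 1.92], [-2.96, 2.96]. Speed limits (rad/s): [2.39, 2.39, 3.14, 3.14, 3.14, 3.14, 3.14].

### API

Orientations are given as a rotation vector (axis times angle).
In Python, from bench import r gives the robot as it stands.
- The arm moves only by the tool apply_moves, never from a script. Its arguments are lists of equal length, an entry for each row: "dp": the shift along the tool's x, y, z scaled (see below), a list of three; "twist": the turn, a rotation vector about the tool's x, y, z scaled (see below), a list of three; "jaw": the closure in counts, from 0 (fully open) to 255 (shut). In form: {"dp": [[x, y, z], ...], "twist": [[rx, ry, rz], ...], "jaw": [jaw, ...]}. A call has 1 to 20 rows; each row shifts and turns the pose as measured when the row begins, along the tool's axes as they then stand; what a row does not reach is not made up. The controller multiplies each number of a shift by 12 cm and each number of a turn by 120 degrees. A row lasts 1/10 s, in which the tool goes at most 50 mm and 8.59 degrees, less where a joint would pass 70% of its speed; a pose out of reach is approached as far as the arm can. A call with a number of a shift or a turn outside -1 to 1 is refused whole. A call with a gripper value outside its range is refused whole. The fingers move at their own pace and stop on an object; "grip_force" is the grip in N (left out, the last holds). Time passes only in rows, so rows that do not move let the fingers close. It gives the time, the measured TCP pose, the force and the opening at its end, in the units of the state.
- r.get_obs(): the state, without advancing time (a new reading comes with each control period).
- r.grab_frame(name): name is "scene" or "side" or "wrist"; returns a dict with "color" (400x640x3 uint8, red, green, blue), "z_map" (400x640 float32, m along the optical axis (not along the pixel's ray), 0 where there is no reading), "intrinsics" (3x3 intrinsics, pixels), "R" (3x3) and "t" (3): a world point X has camera coordinates R X + t; the wrist camera has in their place "hand_eye" (4x4, takes a point from camera to tool coordinates, whose origin is the TCP and whose axes are the tool frame's). Camera axes: x right, y down, z forward; pixel columns grow to the right and rows downward; lengths in m; the calibration is good to about 2 mm. A picture is of the moment at which its call begins: read the wrist's pose just before it.
- r.hand_in(): hands the job in, once; it reports no verdict.
The state is a dict: "clock": time; "joints": joint angles; "qvel": joint speeds; "tau": joint torques, N m; "tcp_pos": TCP position; "orientation": TCP orientation; "contact_force": force on the tool from outside, world axes, zero at the start; "moment": the same for the moment, N m; "grip_width": finger opening in m.
Only numpy, scipy, OpenCV 4.12 (cv2) and the standard library are available. Lean on these libraries where they do the work, as an engineer would, in place of code of your own. Each camera call takes 0.05 s, during which the arm holds its last target.

## Working session

There is one attempt and no reset: what is moved stays moved. The work goes in short steps, Python scripts to look and compute and a tool call to move; the robot and the scene stay as the last step left them, time stands still between calls to the robot, and variables do not carry over. Pictures are saved under pics/ and viewed, and the job is handed in when it is done.

Besides the shell and the picture viewer there is one more tool, called after "Call:" as name(argument=value, ...), one argument or row to a line, values as JSON. apply_moves: Moves the arm, as the interface text tells. Shifts and turns lie within -1 to 1; 1 stands for 12 cm of shift or 120 degrees of turn. Its arguments: {"type":"object","properties":{"dp":{"type":"array"},"twist":{"type":"array"},"jaw":{"type":"array"},"grip_force":{"type":"number"}},"required":["dp","twist","jaw"]}

```bash
ls; mkdir -p pics; cat > h.py <<'E'
import numpy as np, cv2
from bench import r
from scipy.spatial.transform import Rotation as Rn
def grab(name):
    o=r.get_obs(); f=r.grab_frame(name); f['obs']=o
    if name=='wrist':
        T=np.eye(4);T[:3,:3]=Rn.from_rotvec(o['orientation']).as_matrix();T[:3,3]=o['tcp_pos']
        f['cw']=T@np.array(f['hand_eye'])
    else:
        T=np.eye(4);R=np.array(f['R']);T[:3,:3]=R.T;T[:3,3]=-R.T@np.array(f['t']);f['cw']=T
    return f
def cloud(f):
    z=f['z_map'];K=np.array(f['intrinsics']);v,u=np.mgrid[:z.shape[0],:z.shape[1]]
    P=np.stack([(u-K[0,2])/K[0,0]*z,(v-K[1,2])/K[1,1]*z,z],-1)
    W=P@f['cw'][:3,:3].T+f['cw'][:3,3]; W[z<=0]=np.nan
    return W
def save(f,n): cv2.imwrite('pics/'+n,f['color'][:,:,::-1])
E
python3 - <<'E'
from h import *
import pickle
o=r.get_obs();print(o)
for n in ['scene','side','wrist']:
    f=grab(n);save(f,n+'0.png');pickle.dump(f,open(n+'0.pkl','wb'));print(n,f['cw'][:3].round(3).tolist())
E
```

```text
pics
{'clock': 0.0, 'joints': array([-0.10811435,  0.47782988,  0.02234361,  1.55646919, -0.01149687,
        1.10927912, -0.08309979]), 'qvel': array([1.52015399e-03, 4.07836675e-04, 5.99680670e-05, 2.31898972e-03,
       1.00292954e-04, 3.20708238e-04, 2.03353683e-03]), 'tau': array([-5.45967814e-04, -5.96443820e+01,  1.60769675e+00, -2.81194621e+01,
        1.24063640e-02,  9.39900521e-03,  2.20753498e-05]), 'tcp_pos': array([6.74723947e-01, 1.57506543e-05, 4.03698034e-01]), 'orientation': array([ 3.14144745e+00,  5.32919204e-05, -2.90847934e-03]), 'contact_force': array([-0.31246476, -0.25718073, -0.51873852]), 'moment': array([ 0.00712235, -0.01958187, -0.00242412]), 'grip_width': 0.08535414291212846}
scene [[0.842, 0.464, -0.273, 0.888], [0.539, -0.725, 0.428, -0.544], [0.001, -0.508, -0.861, 1.288]]
side [[0.984, -0.132, 0.123, 0.373], [-0.18, -0.669, 0.721, -0.971], [-0.013, -0.731, -0.682, 1.1]]
wrist [[1.0, 0.001, -0.002, 0.674], [0.0, -0.952, -0.305, 0.078], [-0.002, 0.305, -0.952, 0.373]]
```

View pics/scene0.png

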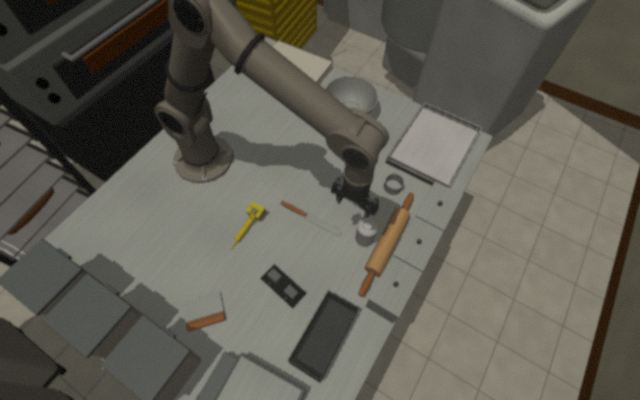

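View pics/side0.png

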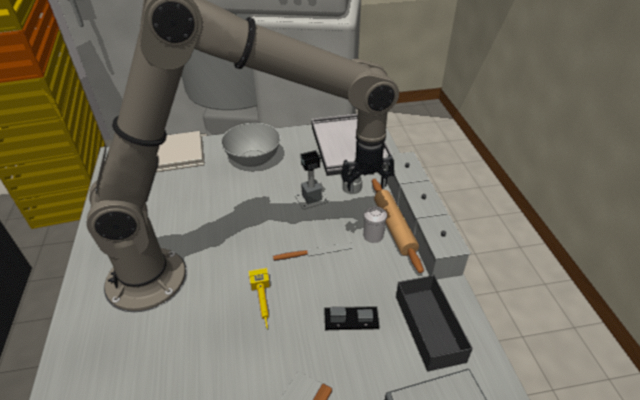

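View pics/wrist0.png

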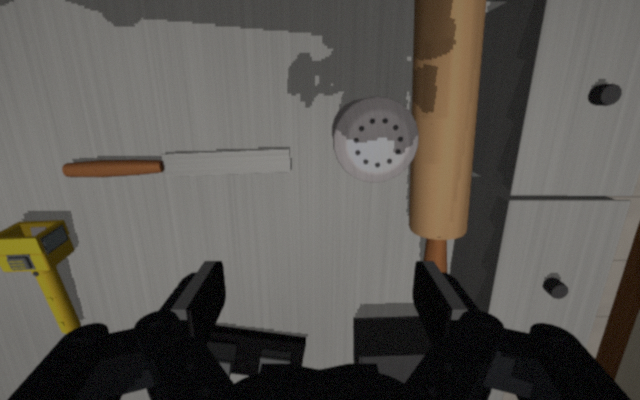

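The side view shows the thermometer with its black handle at (311,160) in the grey holder at (313,192). The yellow look-alike lies at (260,290), and the charger is at (352,318) with packs at (339,313) and (366,314). Next I'll measure them.

```bash
python3 - <<'E'
from h import *
import pickle
for n,boxes in {'side':{'chg':(315,295,390,340),'probe':(285,140,340,215)},'scene':{'chg':(250,255,315,315)}}.items():
    f=pickle.load(open(n+'0.pkl','rb'));W=cloud(f)
    for k,(a,b,c,d) in boxes.items():
        w=W[b:d,a:c]; 
        cv2.imwrite(f'pics/{n}_{k}.png',cv2.resize(f['color'][b:d,a:c,::-1],None,fx=8,fy=8,interpolation=cv2.INTER_CUBIC))
        p=w.reshape(-1,3);p=p[np.isfinite(p[:,0])]
        print(n,k)
        h,e=np.histogram(p[:,2],bins=np.arange(-.01,.25,.006))
        for hh,ee in zip(h,e):
            if hh>3:
                q=p[(p[:,2]>=ee)&(p[:,2]<ee+.006)]
                print(round(ee,3),hh,q.min(0).round(3)[:2],q.max(0).round(3)[:2],np.median(q,0).round(3))
    for nm,(u,v) in {'side':{'p1':(339,311),'p2':(366,312),'bowl':(250,140),'dredger':(375,215),'ring':(352,184),'handle':(310,157)},'scene':{'p1':(275,279),'p2':(291,290)}}[n].items(): print(nm,W[v,u].round(3))
E
```

```text
side chg
-0.01 7 [ 0.483 -0.323] [ 0.673 -0.153] [ 0.549 -0.195 -0.005]
-0.004 1042 [ 0.468 -0.337] [ 0.703 -0.158] [ 0.587 -0.249  0.001]
0.002 1117 [ 0.469 -0.34 ] [ 0.703 -0.162] [ 0.579 -0.254  0.003]
0.008 219 [ 0.498 -0.314] [ 0.681 -0.173] [ 0.581 -0.277  0.013]
0.014 595 [ 0.499 -0.304] [ 0.656 -0.213] [ 0.58  -0.27   0.017]
0.02 53 [ 0.515 -0.301] [ 0.651 -0.225] [ 0.594 -0.273  0.021]
0.026 136 [ 0.519 -0.284] [ 0.634 -0.249] [ 0.609 -0.266  0.029]
0.032 44 [ 0.519 -0.28 ] [ 0.634 -0.254] [ 0.556 -0.266  0.033]
0.038 41 [ 0.519 -0.271] [ 0.557 -0.238] [ 0.539 -0.258  0.043]
0.044 105 [ 0.519 -0.272] [ 0.561 -0.239] [ 0.54  -0.255  0.046]
side probe
-0.01 7 [0.472 0.32 ] [0.672 0.646] [ 0.549  0.412 -0.005]
-0.004 871 [0.45  0.172] [0.678 0.651] [0.548 0.359 0.001]
0.002 1527 [0.451 0.16 ] [0.68  0.646] [0.546 0.353 0.004]
0.008 272 [0.462 0.18 ] [0.68  0.629] [0.544 0.257 0.01 ]
0.014 121 [0.499 0.209] [0.723 0.602] [0.63  0.381 0.017]
0.02 322 [0.525 0.229] [0.719 0.59 ] [0.668 0.495 0.023]
0.026 147 [0.521 0.225] [0.716 0.585] [0.661 0.462 0.028]
0.032 94 [0.522 0.223] [0
[... 1669 characters left out ...]
hg
-0.01 165 [ 0.418 -0.389] [ 0.707 -0.108] [ 0.566 -0.244 -0.005]
-0.004 2093 [ 0.416 -0.392] [ 0.712 -0.111] [ 0.569 -0.26  -0.   ]
0.002 742 [ 0.416 -0.394] [ 0.713 -0.116] [ 0.571 -0.256  0.003]
0.008 303 [ 0.497 -0.349] [ 0.654 -0.191] [ 0.577 -0.263  0.012]
0.014 331 [ 0.497 -0.304] [ 0.653 -0.217] [ 0.583 -0.266  0.016]
0.02 44 [ 0.505 -0.286] [ 0.649 -0.245] [ 0.606 -0.265  0.024]
0.026 76 [ 0.535 -0.281] [ 0.634 -0.245] [ 0.612 -0.265  0.029]
0.032 21 [ 0.531 -0.279] [ 0.633 -0.243] [ 0.601 -0.268  0.034]
0.038 51 [ 0.517 -0.269] [ 0.561 -0.238] [ 0.536 -0.253  0.043]
0.044 56 [ 0.518 -0.269] [ 0.561 -0.237] [ 0.539 -0.254  0.046]
p1 [ 0.551 -0.264  0.043]
p2 [ 0.613 -0.262  0.027]
```

Call:
apply_moves(
  dp=[
    [-0.14, 0.37, 0],
    [-0.14, 0.37, 0],
    [-0.14, 0.37, 0],
    [-0.14, 0.37, 0],
    [-0.14, 0.37, 0],
    [-0.14, 0.37, 0],
    [0, 0, 0],
    [0, 0, 0],
    [0, 0, 0],
    [0, 0, 0],
    [0, 0, 0],
    [0, 0, 0],
    [0, 0, 0],
    [0, 0, 0],
    [0, 0, 0],
    [0, 0, 0],
    [0, 0, 0],
    [0, 0, 0],
  ],
  twist=[
    [0, 0, 0],
    [0, 0, 0],
    [0, 0, 0],
    [0, 0, 0],
    [0, 0, 0],
    [0, 0, 0],
    [0, 0, -0.07],
    [0, 0, -0.07],
    [0, 0, -0.07],
    [0, 0, -0.07],
    [0, 0, -0.07],
    [0, 0, -0.07],
    [0, 0, -0.07],
    [0, 0, -0.07],
    [0, 0, -0.07],
    [0, 0, -0.07],
    [0, 0, -0.07],
    [0, 0, 0],
  ],
  jaw=[0, 0, 0, 0, 0, 0, 0, 0, 0, 0, 0, 0, 0, 0, 0, 0, 0, 0],
)

```text
clock: 1.95
tcp_pos: [0.5675, -0.2769, 0.3963]
orientation: [-2.113, -2.309, 0.01]
contact_force: [0.6, 0.0, -0.8]
grip_width: 0.0855
```

```bash
python3 - <<'E'
from h import *
import pickle
f=grab('wrist');save(f,'w1.png');pickle.dump(f,open('w1.pkl','wb'))
o=f['obs'];print(o['clock'],o['tcp_pos'],o['orientation'],o['joints'],o['contact_force'])
print(Rn.from_rotvec(o['orientation']).as_matrix().round(3))
E
```

```text
1.95 [ 0.56748307 -0.27691491  0.39625689] [-2.11268011 -2.30869359  0.01013954] [ 0.53483886  0.42937637 -0.24218257  1.65566254  0.11417436  1.08414837
  1.91834324] [ 0.6334593   0.04571126 -0.84247978]
[[-0.088  0.996 -0.013]
 [ 0.996  0.089  0.003]
 [ 0.005 -0.013 -1.   ]]
```

View pics/w1.png

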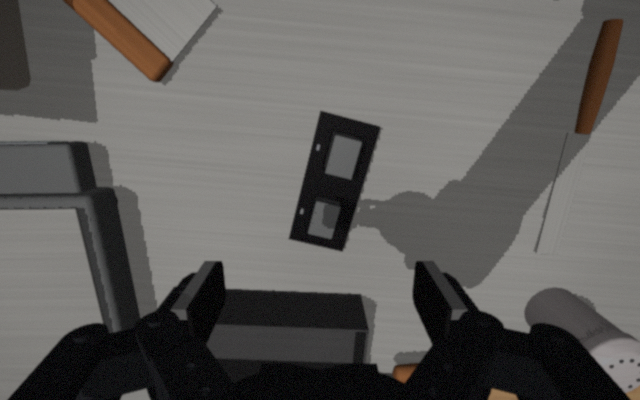

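The wrist view shows the charger at (335,180). The upper pack at (345,157) is larger and the lower pack at (323,218) is partly in shadow. I'll fit both by depth.

```bash
python3 - <<'E'
from h import *
import pickle
f=pickle.load(open('w1.pkl','rb'));W=cloud(f)
a,b,c,d=275,95,395,265
cv2.imwrite('pics/w1c.png',cv2.resize(f['color'][b:d,a:c,::-1],None,fx=3.5,fy=3.5,interpolation=cv2.INTER_CUBIC))
w=W[b:d,a:c];
def rect(lo,hi,nm,cond=None):
    m=((w[...,2]>lo)&(w[...,2]<hi)).astype(np.uint8)
    n,l,s,_=cv2.connectedComponentsWithStats(m)
    for i in range(1,n):
        if s[i,4]>80:
            p=w[l==i]; R=cv2.minAreaRect((p[:,:2]*1000).astype(np.float32))
            print(nm,s[i,4],np.round(R[0],1),np.round(R[1],1),round(R[2],2),'z',np.median(p[:,2]).round(4))
rect(.038,.055,'tall');rect(.0235,.034,'low');rect(.010,.018,'chg');rect(.009,.06,'all')
E
```

```text
tall 1147 [ 539.6 -253.9] [28.5 40.3] 80.7 z 0.0443
low 884 [ 613.4 -266.2] [28.2 40.7] 80.21 z 0.0283
chg 5420 [ 577.  -259.9] [ 66.1 150.5] 80.65 z 0.0144
all 7620 [ 577.  -259.9] [ 66.2 150.4] 80.69 z 0.0148
```

View pics/w1c.png

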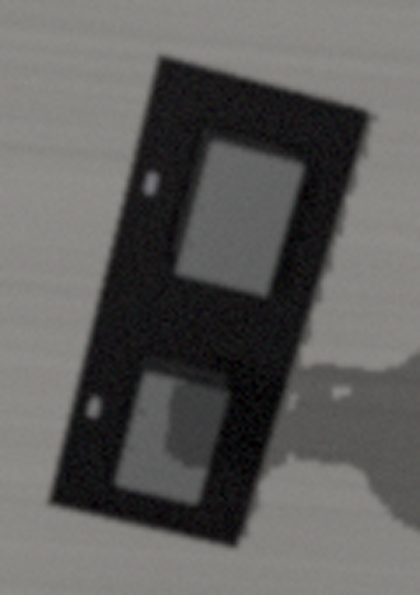

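Low pack: the lower one in the crop at (323,218), top at 28 mm, centre (0.6134,-0.2662). The other at (345,157) has its top at 44 mm, so it is the tall one. Sizes match the description. I'll align next.

```bash
cat > plan.py <<'E'
import sys
from h import *
def plan(x,y,z,yaw):
    o=r.get_obs();R=Rn.from_rotvec(o['orientation']).as_matrix()
    a=np.radians(yaw);D=np.array([[np.cos(a),np.sin(a),0],[np.sin(a),-np.cos(a),0],[0,0,-1]])
    tw=Rn.from_matrix(R.T@D).as_rotvec()
    d=np.array([x,y,z])-o['tcp_pos']
    print('clk',round(o['clock'],2),'pos',o['tcp_pos'].round(4),'yaw',np.degrees(np.arctan2(R[1,0],R[0,0])).round(2),'z',R[:,2].round(4),'w',round(o['grip_width'],4),'F',o['contact_force'].round(1),'M',o['moment'].round(2))
    print('twist total',(tw/np.radians(120)).round(4),'dp now-frame',(R.T@d/.12).round(4),'dp after twist',(D.T@d/.12).round(4),'mm',(d*1000).round(1))
plan(*map(float,sys.argv[1:5]))
E
python3 plan.py .6134 -.2662 .25 80.65
```

```text
clk 2.0 pos [ 0.5674 -0.277   0.3962] yaw 94.84 z [-0.0134  0.0034 -0.9999] w 0.0855 F [-0.5  0.5 -0.5] M [ 0.02  0.04 -0.01]
twist total [-0.0065 -0.0014  0.1183] dp now-frame [0.0514 0.405  1.2138] dp after twist [0.1506 0.3633 1.2187] mm [  46.    10.8 -146.2]
```

Call:
apply_moves(
  dp=[
    [0, 0, 0],
    [0, 0, 0],
    [0.05, 0.12, 0.2],
    [0.05, 0.12, 0.2],
    [0.04, 0.11, 0.2],
    [0, 0, 0.2],
    [0, 0, 0.2],
    [0, 0, 0.15],
    [0, 0, 0],
  ],
  twist=[
    [-0.003, -0.001, 0.055],
    [-0.003, 0, 0.055],
    [0, 0, 0],
    [0, 0, 0],
    [0, 0, 0],
    [0, 0, 0],
    [0, 0, 0],
    [0, 0, 0],
    [0, 0, 0],
  ],
  jaw=[0, 0, 0, 0, 0, 80, 80, 80, 80],
)

```text
clock: 2.9
tcp_pos: [0.6138, -0.2672, 0.2537]
orientation: [2.426, 1.993, -0.0]
contact_force: [-0.2, 0.2, 0.1]
grip_width: 0.0584
```

```bash
python3 plan.py .6134 -.2662 .20 80.65
```

```text
clk 2.9 pos [ 0.6138 -0.2672  0.2537] yaw 78.82 z [ 9.0e-04 -1.5e-03 -1.0e+00] w 0.0584 F [-0.2  0.2  0.1] M [-0.07 -0.02 -0.01]
twist total [ 0.0006  0.0006 -0.0152] dp now-frame [ 0.0079 -0.0053  0.4477] dp after twist [ 0.0075 -0.0045  0.4477] mm [ -0.4   1.  -53.7]
```

Call:
apply_moves(
  dp=[
    [0, 0, 0],
    [0.008, -0.004, 0.15],
    [0, 0, 0.15],
    [0, 0, 0.13],
    [0, 0, 0],
  ],
  twist=[
    [0, 0, -0.013],
    [0, 0, 0],
    [0, 0, 0],
    [0, 0, 0],
    [0, 0, 0],
  ],
  jaw=[80, 80, 80, 80, 80],
)

```text
clock: 3.4
tcp_pos: [0.6154, -0.2671, 0.2043]
orientation: [2.396, 2.02, 0.004]
contact_force: [-1.1, 0.1, -0.1]
grip_width: 0.0587
```

```bash
python3 plan.py .6134 -.2662 .19 80.65; python3 - <<'E'
from h import *
f=grab('wrist');save(f,'w2.png')
E
```

```text
clk 3.4 pos [ 0.6154 -0.2671  0.2043] yaw 80.26 z [ 0.0067 -0.0044 -1.    ] w 0.0587 F [-1.1  0.1 -0.1] M [-0.04  0.04  0.04]
twist total [ 0.0035  0.0015 -0.0032] dp now-frame [ 0.0046 -0.0184  0.1194] dp after twist [ 0.0044 -0.0175  0.1195] mm [ -2.    0.9 -14.3]
```

View pics/w2.png

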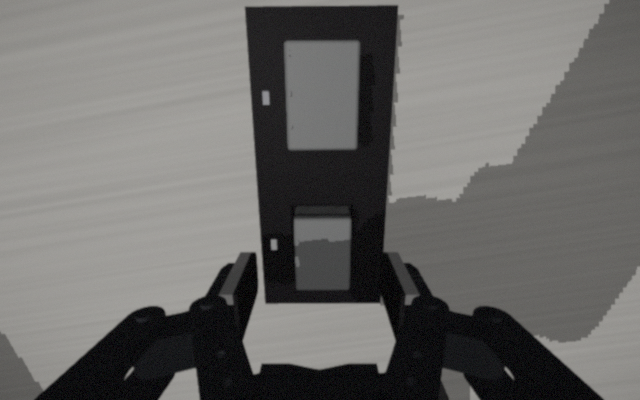

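The low pack at (322,250) is centred between the fingers. I'll descend and grip.

Call:
apply_moves(
  dp=[
    [0.004, -0.015, 0.06],
    [0, 0, 0.055],
    [0, 0, 0],
    [0, 0, 0],
    [0, 0, 0],
    [0, 0, 0],
    [0, 0, 0],
  ],
  twist=[
    [0.003, 0.001, -0.003],
    [0, 0, 0],
    [0, 0, 0],
    [0, 0, 0],
    [0, 0, 0],
    [0, 0, 0],
    [0, 0, 0],
  ],
  jaw=[80, 80, 80, 255, 255, 255, 255],
  grip_force=30,
)

```text
clock: 4.15
tcp_pos: [0.6153, -0.267, 0.1932]
orientation: [2.391, 2.028, 0.004]
contact_force: [-0.5, 0.2, -0.7]
grip_width: 0.0272
```

```bash
python3 plan.py .6134 -.2662 .19 80.65; python3 - <<'E'
from h import *
f=grab('wrist');save(f,'w3.png')
E
```

```text
clk 4.15 pos [ 0.6153 -0.267   0.1932] yaw 80.61 z [ 0.0057 -0.0029 -1.    ] w 0.0272 F [-0.5  0.2 -0.7] M [-0.    0.03 -0.  ]
twist total [ 0.0029  0.0009 -0.0003] dp now-frame [ 0.0043 -0.0167  0.0263] dp after twist [ 0.0042 -0.0165  0.0264] mm [-1.9  0.8 -3.2]
```

View pics/w3.png

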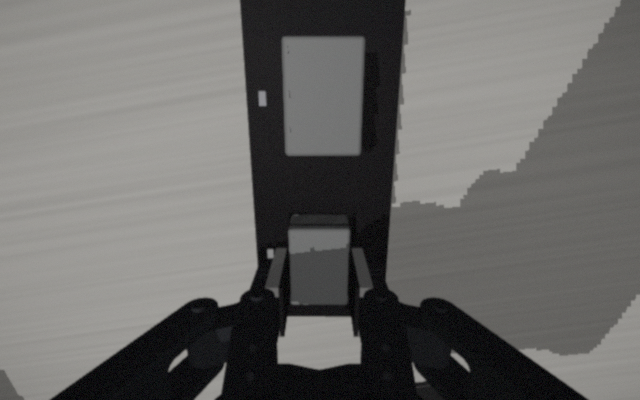

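Call:
apply_moves(
  dp=[
    [0, 0, -0.06],
    [0, 0, -0.1],
    [0, 0, -0.15],
    [0, 0, -0.25],
    [0, 0, -0.35],
    [0, 0, -0.35],
    [0, 0, -0.35],
    [0, 0, -0.35],
    [0, 0, 0],
  ],
  twist=[
    [0, 0, 0],
    [0, 0, 0],
    [0, 0, 0],
    [0, 0, 0],
    [0, 0, 0],
    [0, 0, 0],
    [0, 0, 0],
    [0, 0, 0],
    [0, 0, 0],
  ],
  jaw=[255, 255, 255, 255, 255, 255, 255, 255, 255],
)

```text
clock: 5.1
tcp_pos: [0.6128, -0.2658, 0.4446]
orientation: [2.389, 2.028, 0.006]
contact_force: [-0.2, 0.4, -0.8]
grip_width: 0.0271
```

```bash
python3 plan.py .50 .18 .44 90; python3 - <<'E'
from h import *
f=grab('wrist');save(f,'w4.png')
E
```

```text
clk 5.1 pos [ 0.6128 -0.2658  0.4446] yaw 80.64 z [ 0.0077 -0.0034 -1.    ] w 0.0271 F [-0.2  0.4 -0.8] M [-0.03 -0.03 -0.06]
twist total [ 0.0038  0.0013 -0.078 ] dp now-frame [ 3.513  -1.5321  0.0186] dp after twist [ 3.7152 -0.9404  0.0386] mm [-112.8  445.8   -4.6]
```

View pics/w4.png

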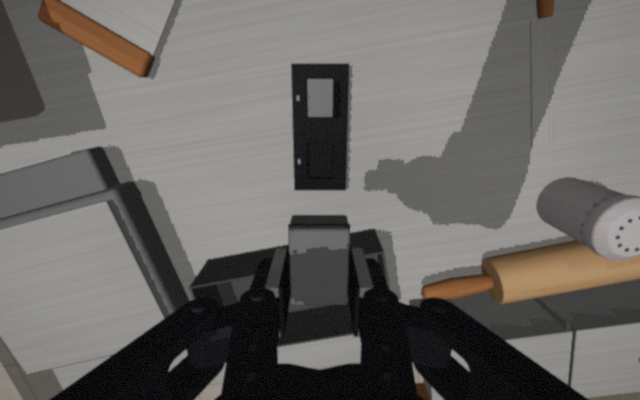

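Call:
apply_moves(
  dp=[
    [0.15, -0.02, -0.02],
    [0.32, -0.05, -0.02],
    [0.33, -0.055, -0.02],
    [0.33, -0.055, -0.02],
    [0.33, -0.055, -0.02],
    [0.33, -0.055, -0.02],
    [0.33, -0.055, 0],
    [0.33, -0.055, 0],
    [0.33, -0.055, 0],
    [0.33, -0.055, 0],
    [0.33, -0.055, 0],
    [0.33, -0.055, 0],
    [0.3, -0.055, 0],
    [0.15, -0.03, 0],
    [0, 0, 0],
  ],
  twist=[
    [0.001, 0, 0],
    [0.001, 0, 0],
    [0.001, 0, 0],
    [0, 0, 0],
    [0, 0, 0],
    [0, 0, 0],
    [0, 0, 0],
    [0, 0, 0],
    [0, 0, 0],
    [0, 0, 0],
    [0, 0, 0],
    [0, 0, 0],
    [0, 0, 0],
    [0, 0, 0],
    [0, 0, 0],
  ],
  jaw=[255, 255, 255, 255, 255, 255, 255, 255, 255, 255, 255, 255, 255, 255, 255],
)

```text
clock: 6.65
tcp_pos: [0.593, 0.2863, 0.4358]
orientation: [-2.358, -2.031, 0.055]
contact_force: [-0.1, 0.6, -1.1]
grip_width: 0.0269
```

```bash
python3 plan.py .61 .25 .46 90; python3 - <<'E'
from h import *
import pickle
f=grab('wrist');save(f,'w5.png');pickle.dump(f,open('w5.pkl','wb'));print(f['obs']['joints'].round(2))
E
```

```text
clk 6.65 pos [0.593  0.2863 0.4358] yaw 81.48 z [-0.0452 -0.0011 -0.999 ] w 0.0269 F [-0.1  0.6 -1.1] M [ 0.02 -0.05 -0.02]
twist total [-0.0215  0.0021 -0.071 ] dp now-frame [-0.2798  0.1759 -0.2076] dp after twist [-0.3025  0.1417 -0.2017] mm [ 17.  -36.3  24.2]
[-0.27  0.46 -0.38  1.53  0.15  1.22  0.75]
```

View pics/w5.png

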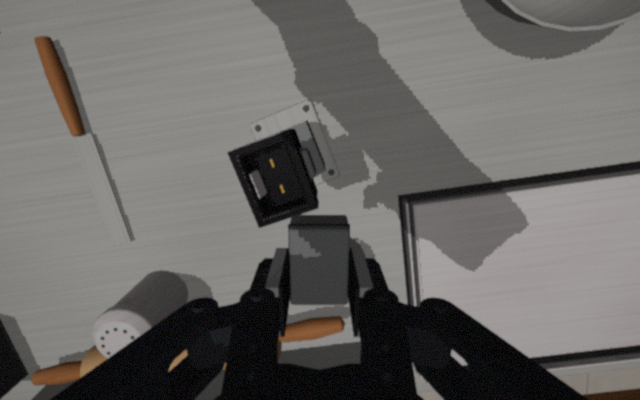

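The handle and its open bay are at (273,178), the grey holder block shows to the right, and the pack is still held. I'll fit the rim.

```bash
cat > fit.py <<'E'
import sys,pickle
from h import *
def fit(fn,box,lo=.189,hi=.200):
    f=pickle.load(open(fn,'rb'));W=cloud(f);a,b,c,d=box;w=W[b:d,a:c]
    cv2.imwrite('pics/'+fn[:-4]+'c.png',cv2.resize(f['color'][b:d,a:c,::-1],None,fx=5,fy=5,interpolation=cv2.INTER_CUBIC))
    m=((w[...,2]>lo)&(w[...,2]<hi)).astype(np.uint8)
    n,l,s,_=cv2.connectedComponentsWithStats(m)
    for i in range(1,n):
        if s[i,4]>60:
            p=w[l==i];R=cv2.minAreaRect((p[:,:2]*1000).astype(np.float32))
            print(s[i,4],np.round(R[0],1),np.round(R[1],1),round(R[2],2),'z',np.median(p[:,2]).round(4),'mean',p.mean(0).round(4))
    # inner hole
    m2=m.copy();cs,h=cv2.findContours(m2,cv2.RETR_CCOMP,cv2.CHAIN_APPROX_NONE)
    for c_,hh in zip(cs,h[0]):
        if hh[3]>=0 and len(c_)>30:
            q=w[c_[:,0,1],c_[:,0,0]];q=q[np.isfinite(q[:,0])];R=cv2.minAreaRect((q[:,:2]*1000).astype(np.float32));print('hole',np.round(R[0],1),np.round(R[1],1),round(R[2],2))
fit(sys.argv[1],tuple(map(int,sys.argv[2:6])))
E
python3 fit.py w5.pkl 215 85 350 240
```

```text
2833 [552.6 258.9] [56.8 44.4] 10.76 z 0.1941 mean [0.5518 0.2587 0.1939]
hole [552.8 259.2] [43.6 31.6] 10.78
```

View pics/w5c.png

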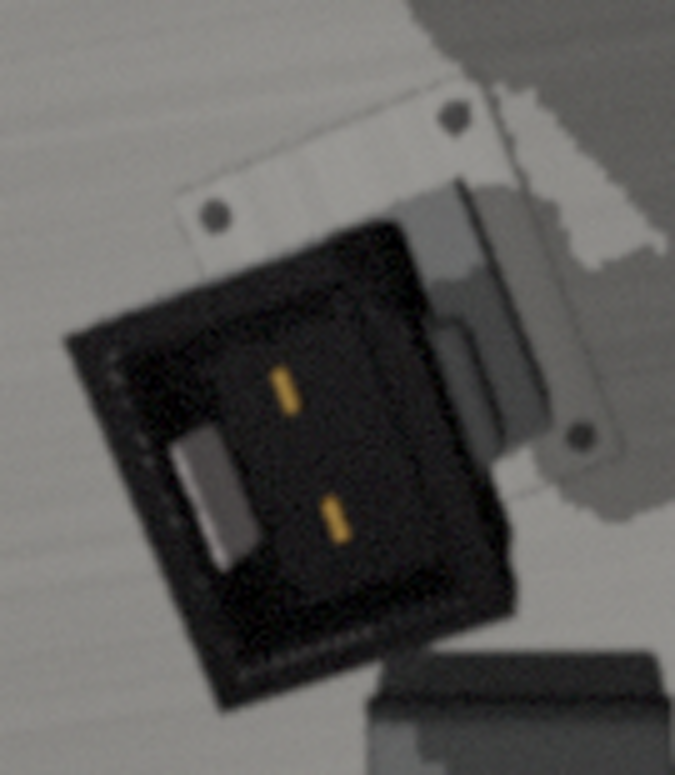

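```bash
cat > packfit.py <<'E'
import sys,pickle
from h import *
f=pickle.load(open(sys.argv[1],'rb'));z=f['z_map'];K=f['intrinsics']
v,u=np.mgrid[:400,:640];P=np.stack([(u-K[0,2])/K[0,0]*z,(v-K[1,2])/K[1,1]*z,z],-1)
H=np.array(f['hand_eye']);T=P@H[:3,:3].T+H[:3,3]
a,b,c,d=280,205,362,312;t=T[b:d,a:c]
# histogram of tool z
m=(z[b:d,a:c]>0)&(t[...,2]<.22)&(abs(t[...,0])<.0145)
q=t[m];h,e=np.histogram(q[:,2],bins=np.arange(.14,.21,.002));print([(round(x,3),y) for x,y in zip(e,h) if y])
zt=e[h.argmax()]+.001
m&=abs(t[...,2]-zt)<.004
q=t[m];A=np.c_[q[:,:2],np.ones(len(q))];co,*_=np.linalg.lstsq(A,q[:,2],rcond=None);print('plane',co.round(4),'n',len(q))
R=cv2.minAreaRect((q[:,:2]*1000).astype(np.float32));print('top rect in tool',np.round(R[0],2),np.round(R[1],1),round(R[2],2),'z',np.median(q[:,2]))
print('ext',np.percentile(q,[.5,99.5],axis=0).round(4).tolist())
cv2.imwrite('pics/pk.png',cv2.resize(f['color'][b:d,a:c,::-1],None,fx=5,fy=5,interpolation=cv2.INTER_CUBIC))
E
python3 packfit.py w5.pkl
```

```text
[(np.float64(0.14), np.int64(48)), (np.float64(0.142), np.int64(61)), (np.float64(0.144), np.int64(57)), (np.float64(0.146), np.int64(57)), (np.float64(0.148), np.int64(48)), (np.float64(0.15), np.int64(59)), (np.float64(0.152), np.int64(52)), (np.float64(0.154), np.int64(67)), (np.float64(0.156), np.int64(38)), (np.float64(0.158), np.int64(58)), (np.float64(0.16), np.int64(49)), (np.float64(0.162), np.int64(758)), (np.float64(0.164), np.int64(3777)), (np.float64(0.166), np.int64(138)), (np.float64(0.168), np.int64(126)), (np.float64(0.17), np.int64(83)), (np.float64(0.172), np.int64(81)), (np.float64(0.174), np.int64(98)), (np.float64(0.176), np.int64(79)), (np.float64(0.178), np.int64(77)), (np.float64(0.18), np.int64(88)), (np.float64(0.182), np.int64(49))]
plane [-0.0036 -0.0141  0.1646] n 4790
top rect in tool [ 0.   -2.76] [28.9 40.7] 0.25 z 0.16460248242350622
ext [[-0.0142, -0.0228, 0.1621], [0.0135, 0.0168, 0.1687]]
```

View pics/pk.png

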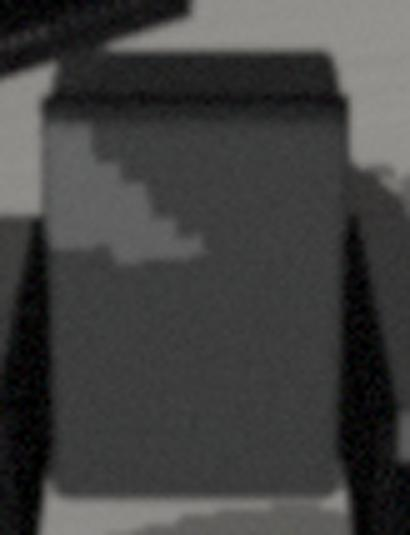

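```bash
python3 plan.py .5555 .2595 .41 100.8
```

```text
clk 6.7 pos [0.5932 0.285  0.4356] yaw 81.43 z [-0.0455 -0.0021 -0.999 ] w 0.0271 F [-0.4 -0.9 -0.6] M [ 0.   -0.03 -0.05]
twist total [-0.0219  0.0006 -0.1615] dp now-frame [-0.2547 -0.2692  0.2279] dp after twist [-0.1495 -0.3484  0.2134] mm [-37.7 -25.5 -25.6]
```

Call:
apply_moves(
  dp=[
    [0, 0, 0],
    [0, 0, 0],
    [0, 0, 0],
    [-0.04, -0.1, 0],
    [-0.05, -0.12, 0],
    [-0.05, -0.1, 0.05],
    [0, 0, 0.05],
    [0, 0, 0],
  ],
  twist=[
    [-0.007, 0, -0.05],
    [-0.007, 0, -0.05],
    [-0.006, 0, -0.05],
    [0, 0, 0],
    [0, 0, 0],
    [0, 0, 0],
    [0, 0, 0],
    [0, 0, 0],
  ],
  jaw=[255, 255, 255, 255, 255, 255, 255, 255],
)

```text
clock: 7.5
tcp_pos: [0.5563, 0.249, 0.4176]
orientation: [2.03, 2.396, -0.03]
contact_force: [0.9, -0.1, -2.2]
grip_width: 0.0274
```

```bash
python3 plan.py .5555 .2595 .39 100.8; python3 - <<'E'
from h import *
import pickle
f=grab('wrist');save(f,'w6.png');pickle.dump(f,open('w6.pkl','wb'));print(f['obs']['joints'].round(2))
E
python3 packfit.py w6.pkl; python3 fit.py w6.pkl 215 105 420 340
```

```text
clk 7.5 pos [0.5563 0.249  0.4176] yaw 99.46 z [-0.0111 -0.0155 -0.9998] w 0.0274 F [ 0.9 -0.1 -2.2] M [-0.   -0.03 -0.01]
twist total [-0.0065  0.0063 -0.0112] dp now-frame [0.09   0.0112 0.2286] dp after twist [0.0867 0.0101 0.2299] mm [ -0.8  10.5 -27.6]
[-0.19  0.4  -0.44  1.67  0.19  1.13  1.05]
[(np.float64(0.14), np.int64(53)), (np.float64(0.142), np.int64(57)), (np.float64(0.144), np.int64(54)), (np.float64(0.146), np.int64(59)), (np.float64(0.148), np.int64(58)), (np.float64(0.15), np.int64(64)), (np.float64(0.152), np.int64(49)), (np.float64(0.154), np.int64(56)), (np.float64(0.156), np.int64(45)), (np.float64(0.158), np.int64(56)), (np.float64(0.16), np.int64(41)), (np.float64(0.162), np.int64(887)), (np.float64(0.164), np.int64(3656)), (np.float64(0.166), np.int64(132)), (np.float64(0.168), np.int64(117)), (np.float64(0.17), np.int64(90)), (np.float64(0.172), np.int64(84)), (np.float64(0.174), np.int64(94)), (np.float64(0.176), np.int64(78)), (np.float64(0.178), np.int64(88)), (np.float64(0.18), np.int64(76)), (np.float64(0.182), np.int64(50)), (np.float64(0.184), np.int64(1))]
plane [-0.0035 -0.0125  0.1646] n 4770
top rect in tool [ 0.06 -2.98] [40.4 28.9] 89.64 z 0.16454995760428454
ext [[-0.014, -0.0229, 0.1625], [0.0136, 0.0166, 0.1686]]
1807 [549.3 258.4] [50.6 44.2] 10.46 z 0.1941 mean [0.5378 0.2616 0.1938]
```

View pics/w6.png

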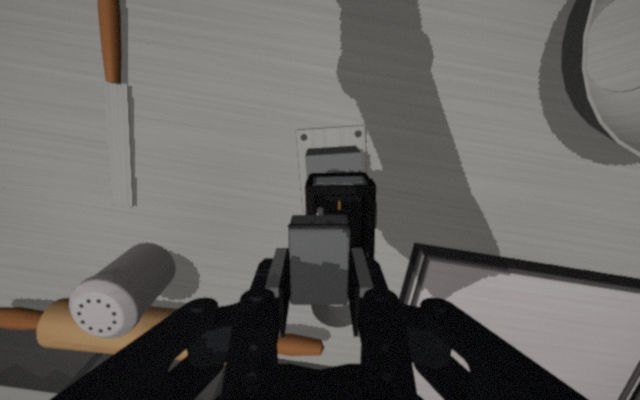

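Call:
apply_moves(
  dp=[
    [0, 0, 0],
    [0, 0, 0],
    [0.045, 0.005, 0.05],
    [0.04, 0.005, 0.05],
    [0, 0, 0.05],
    [0, 0, 0],
  ],
  twist=[
    [-0.003, 0.003, -0.01],
    [-0.003, 0.003, 0],
    [0, 0, 0],
    [0, 0, 0],
    [0, 0, 0],
    [0, 0, 0],
  ],
  jaw=[255, 255, 255, 255, 255, 255],
)

```text
clock: 8.15
tcp_pos: [0.5569, 0.2614, 0.3983]
orientation: [-2.002, -2.42, -0.003]
contact_force: [0.1, -0.3, -0.1]
grip_width: 0.0276
```

```bash
python3 plan.py .5556 .2595 .385 100.65
```

```text
clk 8.15 pos [0.5569 0.2614 0.3983] yaw 100.78 z [ 4.0e-04  1.9e-03 -1.0e+00] w 0.0276 F [ 0.1 -0.3 -0.1] M [-0.03  0.03 -0.04]
twist total [ 0.0004 -0.0008  0.0011] dp now-frame [-0.0139 -0.014   0.1109] dp after twist [-0.0137 -0.0139  0.1109] mm [ -1.3  -1.9 -13.3]
```

Call:
apply_moves(
  dp=[
    [-0.013, -0.013, 0.05],
    [0, 0, 0.04],
    [0, 0, 0],
  ],
  twist=[
    [0, 0, 0],
    [0, 0, 0],
    [0, 0, 0],
  ],
  jaw=[255, 255, 255],
)

```text
clock: 8.45
tcp_pos: [0.5555, 0.2596, 0.3861]
orientation: [-2.002, -2.42, -0.002]
contact_force: [0.6, 0.4, -0.9]
grip_width: 0.0268
```

```bash
python3 plan.py .5556 .2595 .37 100.65;  python3 - <<'E'
from h import *
import pickle
f=grab('wrist');save(f,'w7.png');pickle.dump(f,open('w7.pkl','wb'))
cv2.imwrite('pics/w7c.png',cv2.resize(f['color'][150:330,240:400,::-1],None,fx=4,fy=3.3,interpolation=cv2.INTER_CUBIC))
E
python3 fit.py w7.pkl 215 105 420 340
```

```text
clk 8.45 pos [0.5555 0.2596 0.3861] yaw 100.8 z [-3.0e-04  1.5e-03 -1.0e+00] w 0.0268 F [ 0.6  0.4 -0.9] M [-0.01  0.02  0.03]
twist total [ 0.     -0.0007  0.0012] dp now-frame [-0.001   0.0008  0.1343] dp after twist [-0.0008  0.0008  0.1343] mm [  0.1  -0.1 -16.1]
2198 [539.9 256.5] [31.6 44.2] 10.99 z 0.1942 mean [0.534  0.2554 0.1939]
```

View pics/w7.png

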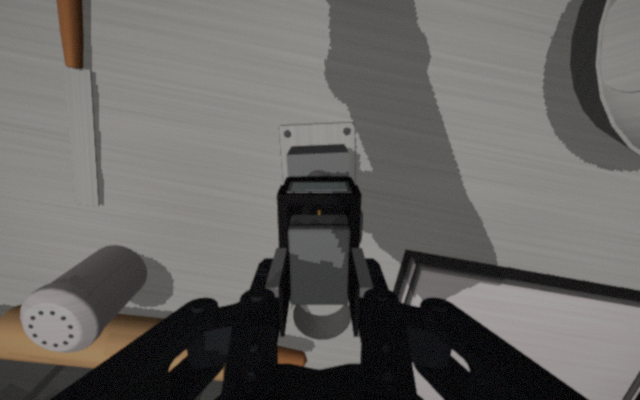

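Call:
apply_moves(
  dp=[
    [0, 0, 0.03],
    [0, 0, 0.03],
    [0, 0, 0.03],
    [0, 0, 0],
  ],
  twist=[
    [0, 0, 0],
    [0, 0, 0],
    [0, 0, 0],
    [0, 0, 0],
  ],
  jaw=[255, 255, 255, 255],
)

```text
clock: 8.9
tcp_pos: [0.5558, 0.2594, 0.3752]
orientation: [-2.003, -2.42, -0.003]
contact_force: [-0.5, -0.5, -1.0]
grip_width: 0.0272
```

```bash
python3 plan.py .5555 .2595 .37 100.65;  python3 - <<'E'
from h import *
import pickle
f=grab('wrist');save(f,'w8.png');pickle.dump(f,open('w8.pkl','wb'))
cv2.imwrite('pics/w8c.png',cv2.resize(f['color'][150:330,240:400,::-1],None,fx=4,fy=3.3,interpolation=cv2.INTER_CUBIC))
E
python3 packfit.py w8.pkl
```

```text
clk 8.9 pos [0.5558 0.2594 0.3752] yaw 100.77 z [ 9.0e-04  1.9e-03 -1.0e+00] w 0.0272 F [-0.5 -0.5 -1. ] M [ 0.01  0.   -0.01]
twist total [ 0.0006 -0.0008  0.001 ] dp now-frame [ 0.0012 -0.0024  0.0434] dp after twist [ 0.0012 -0.0023  0.0434] mm [-0.3  0.1 -5.2]
[(np.float64(0.14), np.int64(50)), (np.float64(0.142), np.int64(56)), (np.float64(0.144), np.int64(60)), (np.float64(0.146), np.int64(50)), (np.float64(0.148), np.int64(57)), (np.float64(0.15), np.int64(64)), (np.float64(0.152), np.int64(45)), (np.float64(0.154), np.int64(67)), (np.float64(0.156), np.int64(37)), (np.float64(0.158), np.int64(65)), (np.float64(0.16), np.int64(45)), (np.float64(0.162), np.int64(864)), (np.float64(0.164), np.int64(3664)), (np.float64(0.166), np.int64(164)), (np.float64(0.168), np.int64(104)), (np.float64(0.17), np.int64(77)), (np.float64(0.172), np.int64(102)), (np.float64(0.174), np.int64(79)), (np.float64(0.176), np.int64(80)), (np.float64(0.178), np.int64(93)), (np.float64(0.18), np.int64(398)), (np.float64(0.182), np.int64(76)), (np.float64(0.198), np.int64(49)), (np.float64(0.2), np.int64(163))]
plane [ 0.0007 -0.0128  0.1646] n 4775
top rect in tool [ 0.08 -2.93] [40.5 28.9] 89.48 z 0.16452437745292092
ext [[-0.014, -0.0229, 0.1626], [0.0136, 0.0167, 0.1686]]
```

View pics/w8c.png

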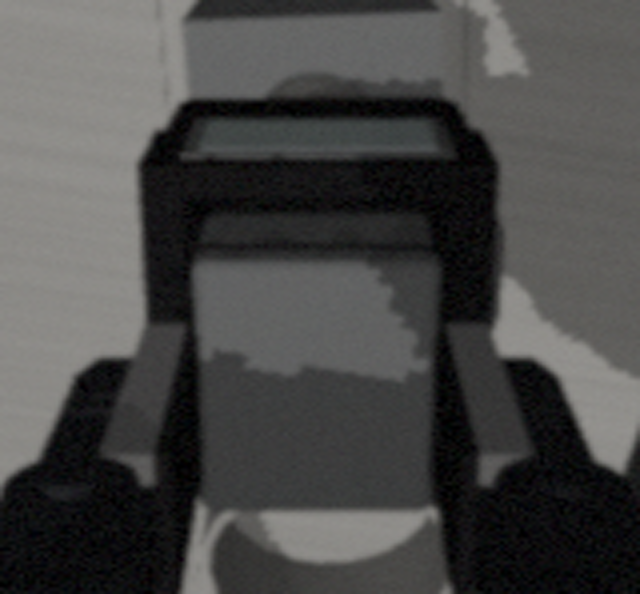

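The pack has entered the mouth with no contact force. I'll go deeper.

Call:
apply_moves(
  dp=[
    [0, 0, 0.025],
    [0, 0, 0.025],
    [0, 0, 0],
  ],
  twist=[
    [0, 0, 0],
    [0, 0, 0],
    [0, 0, 0],
  ],
  jaw=[255, 255, 255],
)

```text
clock: 9.25
tcp_pos: [0.556, 0.2596, 0.3693]
orientation: [-2.003, -2.42, -0.005]
contact_force: [0.8, 0.8, -0.9]
grip_width: 0.0269
```

```bash
python3 plan.py .5555 .2595 .37 100.65;  python3 - <<'E'
from h import *
import pickle
f=grab('wrist');save(f,'w9.png');pickle.dump(f,open('w9.pkl','wb'))
cv2.imwrite('pics/w9c.png',cv2.resize(f['color'][150:330,240:400,::-1],None,fx=4,fy=3.3,interpolation=cv2.INTER_CUBIC))
E
python3 packfit.py w9.pkl | tail -3
```

```text
clk 9.25 pos [0.556  0.2596 0.3693] yaw 100.76 z [ 0.0018  0.0024 -1.    ] w 0.0269 F [ 0.8  0.8 -0.9] M [-0.01 -0.03  0.09]
twist total [ 0.0011 -0.001   0.0009] dp now-frame [ 0.0002 -0.004  -0.0058] dp after twist [ 0.0002 -0.004  -0.0058] mm [-0.5 -0.1  0.7]
plane [-1.000e-04 -1.370e-02  1.646e-01] n 4772
top rect in tool [-0.14 -3.  ] [28.9 40.9] 1.16 z 0.16453472639881525
ext [[-0.014, -0.0229, 0.162], [0.0136, 0.0166, 0.1686]]
```

View pics/w9c.png

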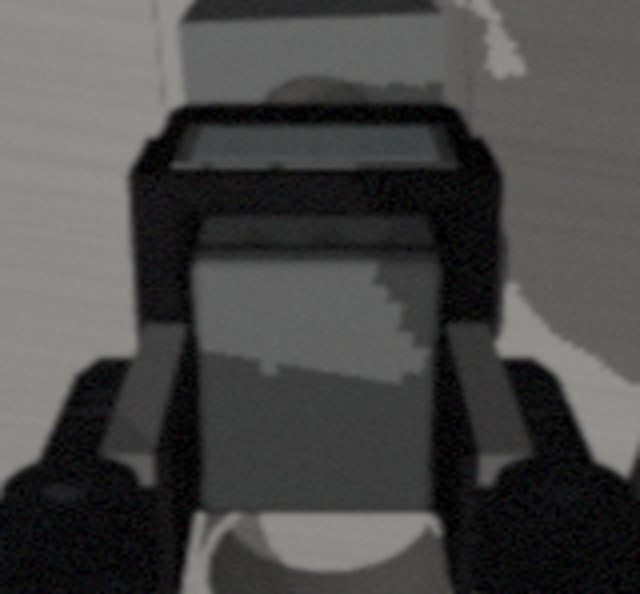

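Call:
apply_moves(
  dp=[
    [0, -0.003, 0.02],
    [0, 0, 0],
    [0, 0, 0],
    [0, 0, 0],
    [0, 0, 0],
    [0, 0, 0],
  ],
  twist=[
    [0, 0, 0],
    [0, 0, 0],
    [0, 0, 0],
    [0, 0, 0],
    [0, 0, 0],
    [0, 0, 0],
  ],
  jaw=[255, 255, 130, 130, 130, 130],
)

```text
clock: 9.9
tcp_pos: [0.5559, 0.2598, 0.3677]
orientation: [2.003, 2.42, 0.007]
contact_force: [-0.1, -0.2, 0.5]
grip_width: 0.0419
```

Call:
apply_moves(
  dp=[
    [0, 0, -0.1],
    [0, 0, -0.2],
    [0, 0, -0.2],
    [0, 0, 0],
  ],
  twist=[
    [0, 0, 0],
    [0, 0, 0],
    [0, 0, 0],
    [0, 0, 0],
  ],
  jaw=[130, 130, 130, 130],
)

```text
clock: 10.3
tcp_pos: [0.5556, 0.2597, 0.4314]
orientation: [-2.003, -2.42, -0.006]
contact_force: [0.4, 0.3, -0.1]
grip_width: 0.0416
```

```bash
python3 plan.py .5555 .2595 .42 100.65;  python3 - <<'E'
from h import *
import pickle
f=grab('wrist');save(f,'w10.png');pickle.dump(f,open('w10.pkl','wb'))
W=cloud(f)
for n,lo,hi in [('rim',.189,.1965),('pack',.1975,.212)]:
    m=(W[...,2]>lo)&(W[...,2]<hi)&(abs(W[...,0]-.553)<.05)&(abs(W[...,1]-.259)<.05)
    q=W[m];R=cv2.minAreaRect((q[:,:2]*1000).astype(np.float32));print(n,len(q),R,np.median(q[:,2]))
    if n=='pack':
        A=np.c_[q[:,:2]-q[:,:2].mean(0),np.ones(len(q))];print(np.linalg.lstsq(A,q[:,2],rcond=None)[0])
E
```

```text
clk 10.3 pos [0.5556 0.2597 0.4314] yaw 100.79 z [ 0.0025  0.0032 -1.    ] w 0.0416 F [ 0.4  0.3 -0.1] M [ 0.03 -0.02 -0.02]
twist total [ 0.0015 -0.0013  0.0011] dp now-frame [-0.0015 -0.0013  0.0954] dp after twist [-0.0013 -0.001   0.0954] mm [ -0.1  -0.2 -11.4]
rim 2574 ((552.7452392578125, 259.01177978515625), (57.09517288208008, 44.16178894042969), 10.921895027160645) 0.19416118460082893
pack 2401 ((553.3323974609375, 260.63519287109375), (39.99399185180664, 28.093299865722656), 10.977998733520508) 0.2007099812564819
[ 0.00724225 -0.03263616  0.20070135]
```

View pics/w10.png

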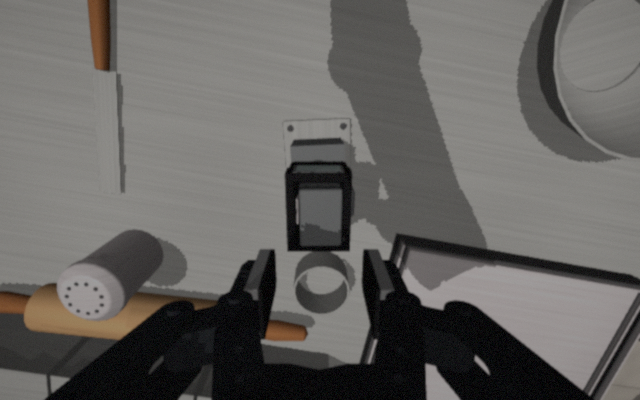

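The pack stands 6.5 mm proud on the leaf spring and is aligned, as expected. I'll close the fingers and push it home.

Call:
apply_moves(
  dp=[
    [-0.006, -0.024, 0.1],
    [0, 0, 0.1],
    [0, 0, 0.1],
    [0, 0, 0.05],
    [0, 0, 0],
    [0, 0, 0],
  ],
  twist=[
    [0.0015, -0.001, 0],
    [0, 0, 0],
    [0, 0, 0],
    [0, 0, 0],
    [0, 0, 0],
    [0, 0, 0],
  ],
  jaw=[255, 255, 255, 255, 255, 255],
)

```text
clock: 10.95
tcp_pos: [0.5509, 0.2569, 0.3793]
orientation: [-1.999, -2.417, 0.015]
contact_force: [-0.2, 0.1, 0.6]
grip_width: -0.0
```

```bash
python3 plan.py .5527 .259 .3675 100.8
```

```text
clk 10.95 pos [0.5509 0.2569 0.3793] yaw 100.81 z [-0.0097 -0.0047 -0.9999] w -0.0 F [-0.2  0.1  0.6] M [ 0.02 -0.02  0.  ]
twist total [-0.005   0.0013  0.0001] dp now-frame [0.015  0.0194 0.0978] dp after twist [0.0147 0.0184 0.0981] mm [  1.8   2.1 -11.8]
```

Call:
apply_moves(
  dp=[
    [0.012, 0.018, 0.02],
    [0, 0, 0.03],
    [0, 0, 0],
  ],
  twist=[
    [-0.0035, 0.001, 0],
    [0, 0, 0],
    [0, 0, 0],
  ],
  jaw=[255, 255, 255],
)

```text
clock: 11.25
tcp_pos: [0.5532, 0.2591, 0.3735]
orientation: [-2.002, -2.42, 0.001]
contact_force: [0.4, 0.4, -0.6]
grip_width: 0.0002
```

```bash
python3 plan.py .5527 .259 .3675 100.8
```

```text
clk 11.25 pos [0.5532 0.2591 0.3735] yaw 100.81 z [-9.e-04 -1.e-04 -1.e+00] w 0.0002 F [ 0.4  0.4 -0.6] M [-0.01  0.04 -0.01]
twist total [-0.0005 -0.      0.0001] dp now-frame [-0.0001 -0.0044  0.0497] dp after twist [-0.0001 -0.0045  0.0497] mm [-0.5 -0.1 -6. ]
```

Call:
apply_moves(
  dp=[
    [0, -0.003, 0.025],
    [0, 0, 0.025],
    [0, 0, 0.02],
  ],
  twist=[
    [0, 0, 0],
    [0, 0, 0],
    [0, 0, 0],
  ],
  jaw=[255, 255, 255],
)

```text
clock: 11.55
tcp_pos: [0.554, 0.2599, 0.368]
orientation: [2.001, 2.419, 0.008]
contact_force: [-0.9, -0.3, 11.9]
grip_width: -0.0001
```

Call:
apply_moves(
  dp=[
    [0, -0.003, 0.02],
    [0, 0, 0.02],
  ],
  twist=[
    [0, 0, 0],
    [0, 0, 0],
  ],
  jaw=[255, 255],
)

```text
clock: 11.75
tcp_pos: [0.5553, 0.2614, 0.3681]
orientation: [1.999, 2.416, 0.023]
contact_force: [-0.5, -0.9, 12.5]
grip_width: -0.0003
```

Call:
apply_moves(
  dp=[
    [0, 0, -0.1],
    [0, 0, -0.2],
    [0, 0, -0.2],
    [0, 0, 0],
  ],
  twist=[
    [0, 0, 0],
    [0, 0, 0],
    [0, 0, 0],
    [0, 0, 0],
  ],
  jaw=[255, 255, 255, 0],
)

```text
clock: 12.15
tcp_pos: [0.5541, 0.261, 0.4315]
orientation: [1.999, 2.416, 0.022]
contact_force: [0.1, 0.0, -0.2]
grip_width: 0.0133
```

```bash
python3 plan.py .5527 .259 .42 100.8;  python3 - <<'E'
from h import *
import pickle
f=grab('wrist');save(f,'w11.png');pickle.dump(f,open('w11.pkl','wb'))
W=cloud(f);K=f['intrinsics']
m=(W[...,2]>.185)&(W[...,2]<.21)&(abs(W[...,0]-.553)<.045)&(abs(W[...,1]-.259)<.045)
q=W[m];R=cv2.minAreaRect((q[:,:2]*1000).astype(np.float32));print(R)
a=np.radians(10.85);ax=np.array([np.cos(a),np.sin(a)]);ay=np.array([-ax[1],ax[0]])
d=q[:,:2]-np.array(R[0])/1000
X=d@ax;Y=d@ay
i=(abs(X)<.018)&(abs(Y)<.012);o=(abs(X)>.0225)|(abs(Y)>.0165)
print('pack z',np.median(q[i,2]),np.percentile(q[i,2],[5,95]),'rim z',np.median(q[o,2]))
A=np.c_[X[i],Y[i],np.ones(i.sum())];print(np.linalg.lstsq(A,q[i,2],rcond=None)[0])
cv2.imwrite('pics/w11c.png',cv2.resize(f['color'][120:280,220:420,::-1],None,fx=4,fy=3.7,interpolation=cv2.INTER_CUBIC))
E
```

```text
clk 12.15 pos [0.5541 0.261  0.4315] yaw 100.8 z [ 0.0134  0.0074 -0.9999] w 0.0133 F [ 0.1  0.  -0.2] M [ 0.01 -0.02 -0.02]
twist total [ 0.007  -0.0023 -0.    ] dp now-frame [-0.0145 -0.0161  0.0958] dp after twist [-0.014  -0.0147  0.0961] mm [ -1.4  -2.  -11.5]
((555.4796142578125, 261.76971435546875), (58.10551071166992, 44.02701950073242), 10.89932918548584)
pack z 0.19507920645162086 [0.19401636 0.19613552] rim z 0.19438924228161816
[-0.01757331 -0.01082405  0.19505792]
```

View pics/w11c.png

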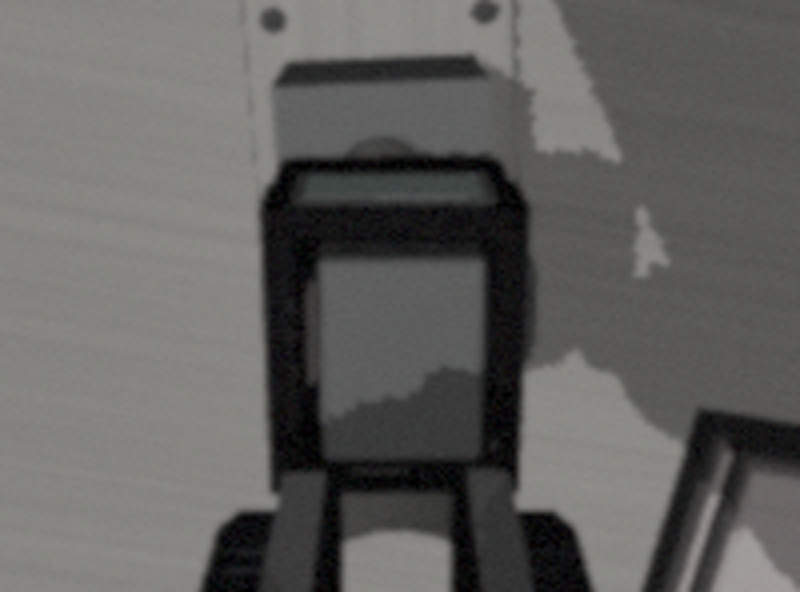

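The pack now measures 0.7 mm above the rim, so it is seated. I'll open, straighten and refit the handle.

Call:
apply_moves(
  dp=[
    [0, 0, 0],
    [0, 0, 0],
    [0, 0, 0],
    [0, 0, 0],
    [0, 0, 0],
  ],
  twist=[
    [0.003, -0.001, 0],
    [0.003, -0.001, 0],
    [0, 0, 0],
    [0, 0, 0],
    [0, 0, 0],
  ],
  jaw=[0, 0, 0, 0, 0],
)

```text
clock: 12.7
tcp_pos: [0.553, 0.2598, 0.4262]
orientation: [-2.001, -2.419, 0.012]
contact_force: [-0.3, -0.3, 0.3]
grip_width: 0.0853
```

```bash
python3 plan.py .5527 .259 .319 100.8;  python3 - <<'E'
from h import *
import pickle
f=grab('wrist');save(f,'w12.png');pickle.dump(f,open('w12.pkl','wb'))
W=cloud(f)
m=(W[...,2]>.188)&(W[...,2]<.20)&(abs(W[...,0]-.553)<.05)&(abs(W[...,1]-.259)<.05)
m=cv2.morphologyEx(m.astype(np.uint8),cv2.MORPH_OPEN,np.ones((5,5)))>0
q=W[m];R=cv2.minAreaRect((q[:,:2]*1000).astype(np.float32));print(R)
E
```

```text
clk 12.7 pos [0.553  0.2598 0.4262] yaw 100.81 z [-0.0068 -0.0039 -1.    ] w 0.0853 F [-0.3 -0.3  0.3] M [-0.03  0.   -0.  ]
twist total [-0.0035  0.0012  0.0001] dp now-frame [-0.004   0.003   0.8932] dp after twist [-0.0064 -0.0037  0.8932] mm [  -0.3   -0.8 -107.2]
((553.7225341796875, 260.5602111816406), (57.558372497558594, 44.11973571777344), 10.767107009887695)
```

View pics/w12.png

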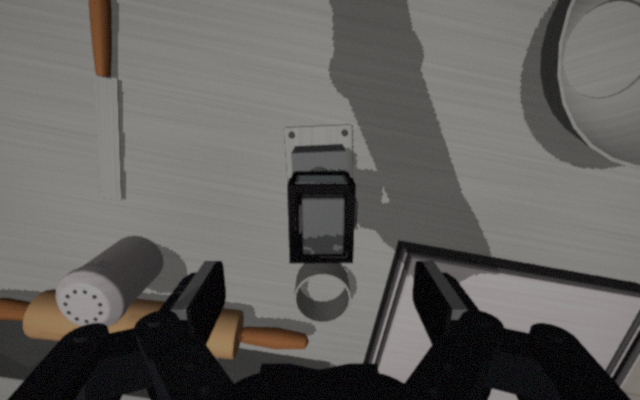

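Call:
apply_moves(
  dp=[
    [0, 0.003, 0.15],
    [0, 0, 0.15],
    [0, 0, 0.15],
    [0, 0, 0],
  ],
  twist=[
    [-0.003, 0.001, 0],
    [0, 0, 0],
    [0, 0, 0],
    [0, 0, 0],
  ],
  jaw=[0, 0, 0, 0],
)

```text
clock: 13.15
tcp_pos: [0.5534, 0.2599, 0.3708]
orientation: [2.002, 2.42, 0.0]
contact_force: [-0.7, -0.0, 0.5]
grip_width: 0.0859
```

```bash
python3 plan.py .5532 .2600 .315 100.8;  python3 - <<'E'
from h import *
f=grab('wrist');save(f,'w13.png')
E
```

```text
clk 13.15 pos [0.5534 0.2599 0.3708] yaw 100.8 z [ 3.e-04  1.e-04 -1.e+00] w 0.0859 F [-0.7 -0.   0.5] M [-0.06 -0.01  0.01]
twist total [ 0.0001  0.     -0.    ] dp now-frame [ 0.0011 -0.002   0.4654] dp after twist [ 0.0011 -0.0019  0.4654] mm [ -0.2   0.1 -55.8]
```

View pics/w13.png

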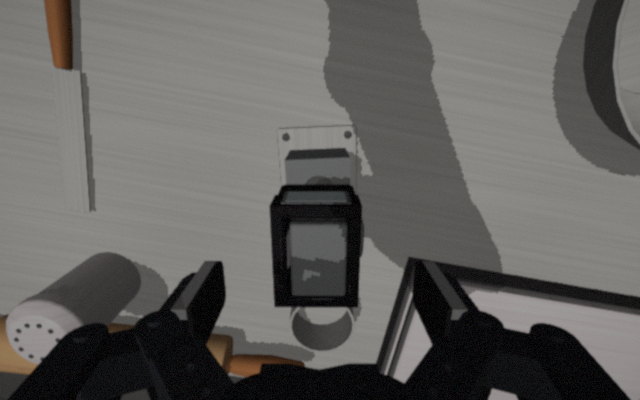

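The handle is centred between the open fingers at column 317. I'll descend to button height.

Call:
apply_moves(
  dp=[
    [0, 0, 0.12],
    [0, 0, 0.12],
    [0, 0, 0.12],
    [0, 0, 0.08],
    [0, 0, 0],
  ],
  twist=[
    [0, 0, 0],
    [0, 0, 0],
    [0, 0, 0],
    [0, 0, 0],
    [0, 0, 0],
  ],
  jaw=[0, 0, 0, 0, 0],
)

```text
clock: 13.7
tcp_pos: [0.5547, 0.2608, 0.3172]
orientation: [2.001, 2.419, 0.008]
contact_force: [0.4, 0.0, -0.7]
grip_width: 0.0854
```

```bash
python3 plan.py .5532 .2600 .315 100.8;  python3 - <<'E'
from h import *
f=grab('wrist');save(f,'w14.png');f=grab('side');cv2.imwrite('pics/s14.png',cv2.resize(f['color'][100:260,230:430,::-1],None,fx=4,fy=3.7))
E
```

```text
clk 13.7 pos [0.5547 0.2608 0.3172] yaw 100.79 z [ 0.005   0.0027 -1.    ] w 0.0854 F [ 0.4  0.  -0.7] M [-0.06  0.02  0.04]
twist total [ 0.0026 -0.0008 -0.0001] dp now-frame [-0.0045 -0.0134  0.0186] dp after twist [-0.0045 -0.0133  0.0187] mm [-1.5 -0.8 -2.2]
```

View pics/s14.png

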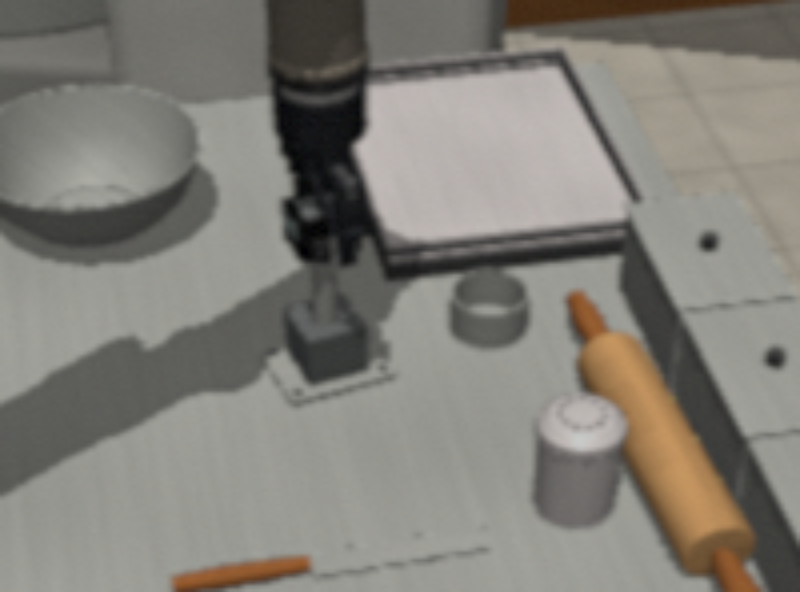

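View pics/w14.png

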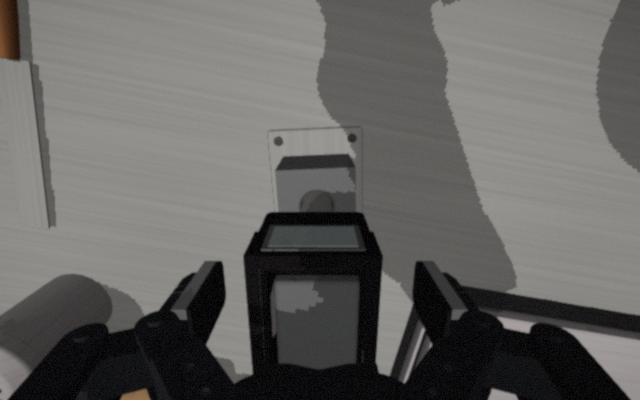

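The open fingers straddle the handle at (313,290). I'll make a small correction, then squeeze.

Call:
apply_moves(
  dp=[
    [-0.006, -0.01, 0.018],
    [0, 0, 0],
    [0, 0, 0],
    [0, 0, 0],
    [0, 0, 0],
    [0, 0, 0],
    [0, 0, 0],
  ],
  twist=[
    [0.002, -0.001, 0],
    [0, 0, 0],
    [0, 0, 0],
    [0, 0, 0],
    [0, 0, 0],
    [0, 0, 0],
    [0, 0, 0],
  ],
  jaw=[0, 255, 255, 255, 255, 255, 255],
  grip_force=55,
)

```text
clock: 14.5
tcp_pos: [0.5546, 0.2604, 0.3187]
orientation: [2.001, 2.417, 0.009]
contact_force: [0.2, 0.5, -0.1]
grip_width: 0.0436
```

```bash
python3 plan.py .5532 .2600 .315 100.8;  python3 - <<'E'
from h import *
f=grab('wrist');save(f,'w15.png')
E
```

```text
clk 14.5 pos [0.5546 0.2604 0.3187] yaw 100.76 z [ 0.0064  0.0019 -1.    ] w 0.0436 F [ 0.2  0.5 -0.1] M [ 0.   -0.11  0.01]
twist total [ 0.0032 -0.0003 -0.0003] dp now-frame [-0.0007 -0.0125  0.0309] dp after twist [-0.0006 -0.0122  0.031 ] mm [-1.4 -0.4 -3.7]
```

View pics/w15.png

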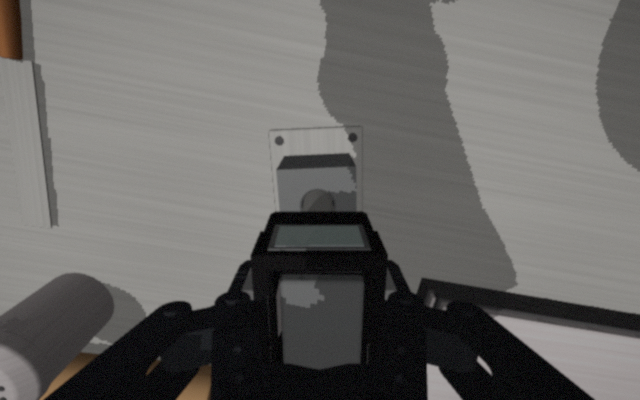

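Grip width 43.6 mm means the button is flush. I'll raise the grip and pull slowly.

Call:
apply_moves(
  dp=[
    [0, 0, 0],
    [0, 0, 0],
    [0, 0, -0.04],
    [0, 0, -0.06],
    [0, 0, -0.06],
    [0, 0, -0.06],
    [0, 0, -0.06],
    [0, 0, 0],
  ],
  twist=[
    [0, 0, 0],
    [0, 0, 0],
    [0, 0, 0],
    [0, 0, 0],
    [0, 0, 0],
    [0, 0, 0],
    [0, 0, 0],
    [0, 0, 0],
  ],
  jaw=[255, 255, 255, 255, 255, 255, 255, 255],
  grip_force=75,
)

```text
clock: 15.35
tcp_pos: [0.5546, 0.2602, 0.3548]
orientation: [2.001, 2.417, 0.009]
contact_force: [0.0, -0.1, -2.3]
grip_width: 0.0429
```

```bash
python3 plan.py .5546 .2604 .405 100.8;  python3 - <<'E'
from h import *
f=grab('wrist');save(f,'w16.png');f=grab('side');cv2.imwrite('pics/s16.png',cv2.resize(f['color'][100:230,250:390,::-1],None,fx=5,fy=4.6))
E
```

```text
clk 15.35 pos [0.5546 0.2602 0.3548] yaw 100.77 z [ 0.0066  0.0021 -1.    ] w 0.0429 F [ 0.  -0.1 -2.3] M [ 0.02 -0.38 -0.01]
twist total [ 0.0033 -0.0004 -0.0003] dp now-frame [ 0.0021  0.0035 -0.4184] dp after twist [ 0.0018  0.0006 -0.4184] mm [ 0.   0.2 50.2]
```

View pics/s16.png

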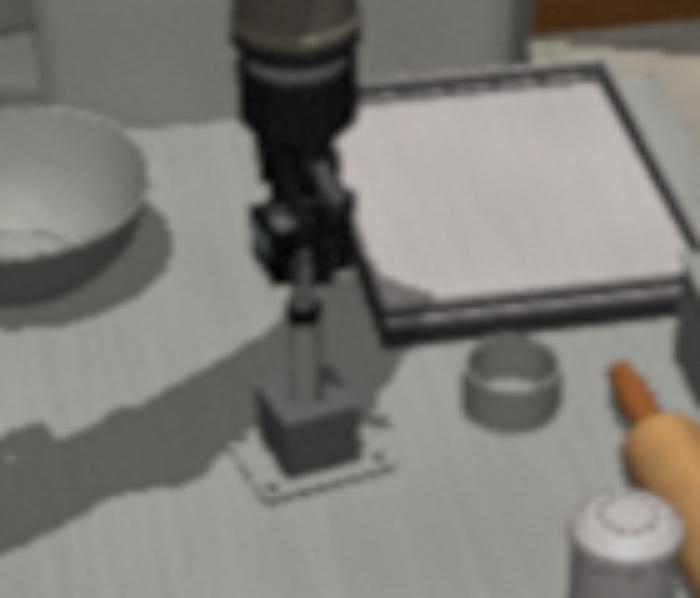

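View pics/w16.png

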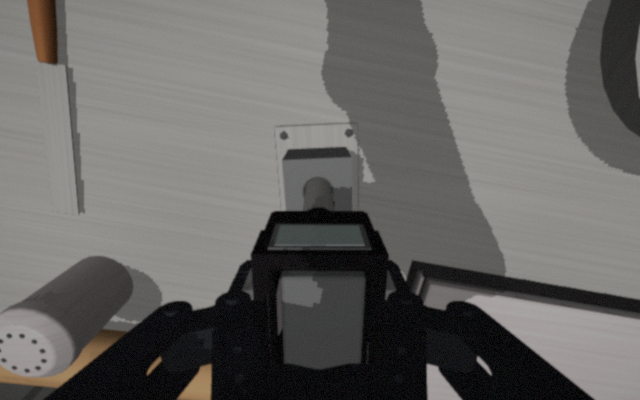

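The side crop shows the collar at (305,310) with the inner stem drawn out above it, and the tube still in the holder. I'll keep pulling.

Call:
apply_moves(
  dp=[
    [0, 0, -0.05],
    [0, 0, -0.06],
    [0, 0, -0.06],
    [0, 0, -0.06],
    [0, 0, -0.06],
    [0, 0, -0.05],
    [0, 0, -0.03],
    [0, 0, 0],
  ],
  twist=[
    [0.001, 0, 0],
    [0.001, 0, 0],
    [0, 0, 0],
    [0, 0, 0],
    [0, 0, 0],
    [0, 0, 0],
    [0, 0, 0],
    [0, 0, 0],
  ],
  jaw=[255, 255, 255, 255, 255, 255, 255, 255],
)

```text
clock: 16.25
tcp_pos: [0.5547, 0.2599, 0.4017]
orientation: [2.002, 2.419, 0.005]
contact_force: [0.9, 0.4, -4.5]
grip_width: 0.0431
```

```bash
python3 plan.py .5546 .2604 .405 100.8;  python3 - <<'E'
from h import *
f=grab('side');cv2.imwrite('pics/s17.png',cv2.resize(f['color'][100:230,250:390,::-1],None,fx=5,fy=4.6))
E
```

```text
clk 16.25 pos [0.5547 0.2599 0.4017] yaw 100.78 z [ 0.0031  0.0017 -1.    ] w 0.0431 F [ 0.9  0.4 -4.5] M [ 0.18 -1.05 -0.01]
twist total [ 0.0016 -0.0005 -0.0001] dp now-frame [ 0.0042 -0.0003 -0.0277] dp after twist [ 0.0042 -0.0004 -0.0277] mm [-0.1  0.5  3.3]
```

View pics/s17.png

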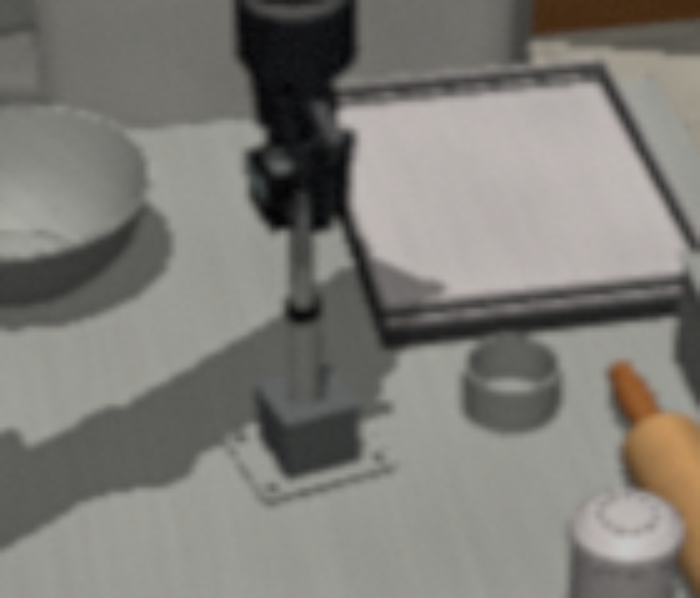

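The wrist now carries the full 4.5 N weight, so the second stop is reached. I'll lift clear.

Call:
apply_moves(
  dp=[
    [0, 0, -0.06],
    [0, 0, -0.08],
    [0, 0, -0.08],
    [0, 0, -0.08],
    [0, 0, -0.08],
    [0, 0, -0.08],
    [0, 0, -0.08],
    [0, 0, -0.08],
    [0, 0, -0.06],
    [0, 0, -0.03],
    [0, 0, 0],
  ],
  twist=[
    [0.001, 0, 0],
    [0, 0, 0],
    [0, 0, 0],
    [0, 0, 0],
    [0, 0, 0],
    [0, 0, 0],
    [0, 0, 0],
    [0, 0, 0],
    [0, 0, 0],
    [0, 0, 0],
    [0, 0, 0],
  ],
  jaw=[255, 255, 255, 255, 255, 255, 255, 255, 255, 255, 255],
)

```text
clock: 17.4
tcp_pos: [0.5529, 0.2597, 0.4929]
orientation: [-1.999, -2.418, 0.008]
contact_force: [0.0, 0.3, -5.9]
grip_width: 0.0432
```

```bash
python3 plan.py .5546 .2604 .49 100.8;  python3 - <<'E'
from h import *
f=grab('side');cv2.imwrite('pics/s18.png',cv2.resize(f['color'][70:230,250:390,::-1],None,fx=5,fy=3.7))
W=cloud(f);m=(abs(W[...,0]-.553)<.06)&(abs(W[...,1]-.259)<.06)&(W[...,2]>.03)
q=W[m]
for z in np.arange(.03,.36,.012):
    s=q[(q[:,2]>=z)&(q[:,2]<z+.012)]
    if len(s): print(z.round(3),len(s),s.min(0)[:2].round(3),s.max(0)[:2].round(3))
f=grab('wrist');save(f,'w18.png')
E
```

```text
clk 17.4 pos [0.5529 0.2597 0.4929] yaw 100.84 z [-0.006  -0.0014 -1.    ] w 0.0432 F [ 0.   0.3 -5.9] M [ 0.1   0.03 -0.01]
twist total [-0.0029  0.0001  0.0003] dp now-frame [0.0032 0.0151 0.0244] dp after twist [0.0032 0.0149 0.0244] mm [ 1.7  0.7 -2.9]
0.03 48 [0.522 0.224] [0.588 0.274]
0.042 59 [0.521 0.223] [0.585 0.275]
0.054 99 [0.521 0.226] [0.585 0.292]
0.066 119 [0.52  0.226] [0.584 0.292]
0.102 1 [0.546 0.254] [0.546 0.254]
0.114 6 [0.546 0.252] [0.551 0.261]
0.126 4 [0.547 0.256] [0.551 0.259]
0.138 12 [0.538 0.247] [0.558 0.262]
0.15 23 [0.537 0.244] [0.558 0.258]
0.162 19 [0.537 0.245] [0.558 0.258]
0.174 17 [0.538 0.246] [0.558 0.258]
0.186 24 [0.538 0.245] [0.559 0.258]
0.198 21 [0.538 0.244] [0.559 0.259]
0.21 19 [0.539 0.244] [0.555 0.258]
0.222 17 [0.54  0.243] [0.555 0.256]
0.234 23 [0.537 0.244] [0.561 0.262]
0.246 28 [0.537 0.246] [0.56  0.263]
0.258 21 [0.541 0.248] [0.558 0.259]
0.27 14 [0.542 0.249] [0.554 0.26 ]
0.282 16 [0.541 0.245] [0.554 0.257]
0.294 14 [0.542 0.247] [0.555 0.257]
0.306 14 [0.542 0.248] [0.555 0.257]
0.318 16 [0.534 0.229] [0.58 0.25]
0.33 63 [0.52  0.224] [0.579 0.266]
0.342 69 [0.52  0.221] [0.58  0.267]
0.354 51 [0.519 0.224] [0.564 0.276]
```

View pics/s18.png

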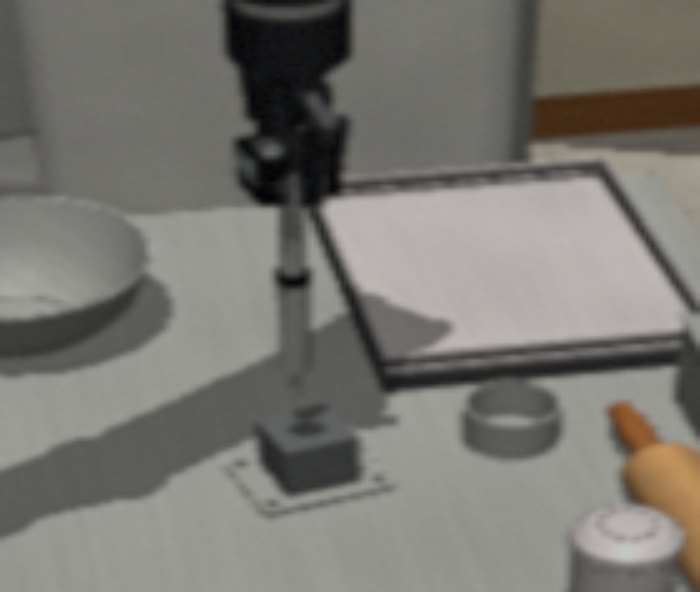

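View pics/w18.png

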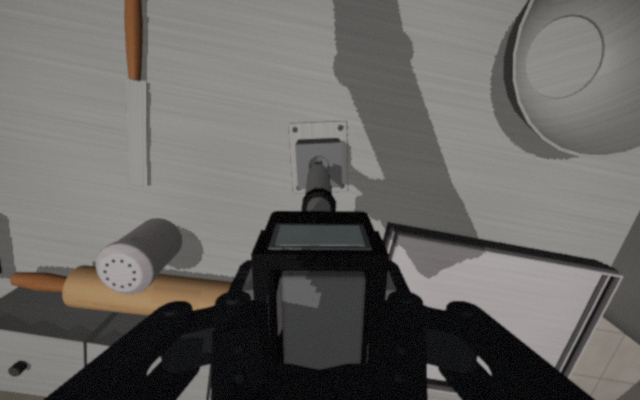

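The tube's foot is at 0.138 m, so the tip is at about 0.10 m. Collar to handle gap is about 78–80 mm. I'll let it settle and check the pack, then hand in.

Call:
apply_moves(
  dp=[
    [0, 0, 0],
    [0, 0, 0],
    [0, 0, 0],
  ],
  twist=[
    [0, 0, 0],
    [0, 0, 0],
    [0, 0, 0],
  ],
  jaw=[255, 255, 255],
)

```text
clock: 17.8
tcp_pos: [0.5527, 0.2593, 0.4906]
orientation: [-1.998, -2.417, 0.013]
contact_force: [0.8, -0.3, -6.6]
grip_width: 0.0429
```

```bash
python3 plan.py .5546 .2604 .49 100.8;  python3 - <<'E'
from h import *
f=grab('wrist');z=f['z_map'];K=f['intrinsics'];H=np.array(f['hand_eye'])
v,u=np.mgrid[:400,:640];P=np.stack([(u-K[0,2])/K[0,0]*z,(v-K[1,2])/K[1,1]*z,z],-1);T=P@H[:3,:3].T+H[:3,3]
print('pack',np.median(T[290:355,290:355,2]),'rim front',np.median(T[256:266,280:360,2]),'rim sides',np.median(T[290:340,264:269,2]),np.median(T[290:340,371:376,2]))
print(r.get_obs()['qvel'].round(3))
E
```

```text
clk 17.8 pos [0.5527 0.2593 0.4906] yaw 100.84 z [-0.0094 -0.0032 -1.    ] w 0.0429 F [ 0.8 -0.3 -6.6] M [ 0.    0.2  -0.06]
twist total [-0.0047  0.0007  0.0004] dp now-frame [0.0057 0.0175 0.0045] dp after twist [0.0058 0.0174 0.0047] mm [ 1.9  1.1 -0.6]
pack 0.12360076697437715 rim front 0.12394634101942947 rim sides 0.12404022780968602 0.1240910331976888
[ 0.001  0.    -0.001 -0.002 -0.007  0.006 -0.009]
```

Pack is 0.4 mm above the rim, and everything is still. Handing in.

```bash
python3 -c "
from bench import r
print(r.hand_in())"
```

```text
the job is handed in; nothing more can be done
None
```

I seated the low battery pack in the handle's bay and squeezed the release button flush. I then drew the telescope up past the first stop to the second, lifted the thermometer clear of the holder and handed the job in at about 18 s. The hand-in gives no verdict.

- **Pack:** its top was 0.4 mm above the rim in the last wrist-camera check (0.7 mm just after pressing).
- **Telescope:** I estimate the stem at 78–80 mm, from the gap between collar and handle. The wrist took the weight of the whole thermometer at the second stop.
- **Hold:** the needle tip was at about 0.10 m, against a holder top of 0.065 m. The tool was tilted about 0.6° and the joints were almost still. The grip was 75 N at a measured opening of 43 mm.
- **Other things:** I did not touch anything else, and the bystanders in the last pictures looked unmoved. I did not measure their positions again at the end.
- **Disagreement:** the fit of the handle's centre after pressing came out 1–3 mm from the earlier one. I put this down to play in the holder or camera tilt.

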